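# Load bottles into the labeller's gravity chute, caps all one way

## Task

Get the gravity chute ready for the labelling station. First push the raised drop gate at the foot of the chute fully down; then set the two capped amber bottles that lie on the worktop gently into the chute, lying across it with their caps on the side of the black rail, so that they rest one behind the other against the gate. Do not drop them in, and leave the dropper bottle and the open bottle standing where they are.

Things in the scene. Friction and masses are not known exactly. Their poses are not given: they have to be found in the camera images.
- lane: sloping lane of the chute: aluminium trough with slippery polished walls, 70.5 mm wide inside, on a fixed stand. Origin on the floor surface, middle across, 75 mm above the worktop; x across, y up the slope (16 degrees), z square to the floor. Floor from y = -115 (open foot) to +102 mm (low end wall). Side walls 18 mm high, then flaring to a mouth 84 mm wide, 28 mm above the floor
- neck_rail (a point): middle of the top face of the black neck rail, a strip 10 mm wide and 3 mm high that runs down the whole lane floor along its +x wall (lane x = 25 to 35 mm). The caps belong over this rail; axes as lane
- first_place (a point): where the centre of the first bottle rests against the shut gate: lane y = -78 mm, 16.5 mm above the floor; axes as lane. A bottle set across the lane rolls down by itself to the gate, or out below it if it is raised
- second_place (a point): where the centre of the second bottle rests behind the first: lane y = -45 mm, 16.5 mm above the floor; axes as lane
- gate (a joint): height of the drop gate above its shut position, in m: 0 fully down (shut), 0.045 fully raised. It slides straight up and down and stays where it is left; some 5 N moves it and it stops hard at 0
- gate_bar (a point): centre of the top face of the gate's black press bar, 64 mm (along lane x) by 16 mm; z up. The gate is an 80 mm wide steel plate across the foot of the lane (lane y = -100 mm); the bar's top is 97 mm above the worktop when shut, up to 45 mm more when raised. It runs between two posts 110 mm high, 82 mm apart
- bottle_1: amber bottle with black cap, no label, 68 mm long, body 33 mm in diameter (cap 24 mm), 25 to 55 g; starts lying on the worktop, cap pointing any way. Origin on the skin of the body, half way along (underside at the start; goes round as the bottle rolls). Long axis y: cap end at y = -34 mm, base at +34 mm. Full diameter from the base to about y = -8 mm
- bottle_2: amber bottle with black cap, no label, 68 mm long, body 33 mm in diameter (cap 24 mm), 25 to 55 g; starts lying on the worktop, cap pointing any way. Origin on the skin of the body, half way along (underside at the start; goes round as the bottle rolls). Long axis y: cap end at y = -34 mm, base at +34 mm. Full diameter from the base to about y = -8 mm
- bottle_1_mid (a point): centre of bottle_1, on its axis half way along
- bottle_1_cap (a point): centre of the end face of bottle_1's cap
- bottle_2_mid (a point): centre of bottle_2, on its axis half way along
- bottle_2_cap (a point): centre of the end face of bottle_2's cap
- dropper_bottle: bystander: standing amber bottle with a black dropper bulb, 33 mm in diameter, 94 mm high; origin at the centre of its underside, z up
- open_bottle: bystander: standing amber bottle without a cap, 33 mm in diameter, 62 mm high; origin at the centre of its underside, z up
Not all that is in view belongs to the job. What is shaped like the bottle_2 but purple is not meant. Leave any turquoise look-alike of the bottle_1 alone.

How it is judged:
By the outcome, as a careful person would: the job done as asked, in the order asked, and still so for the second after the job is handed in, with the robot touching nothing.
It also fails if it takes over 70 s, if anything falls off the work surface, if the arm or the gripper's body presses on something with over 40 N, if the wrist force passes 120 N, or if a joint passes its speed limit or range.

## Robot

A 6-joint arm with a two-finger parallel gripper is mounted at the origin on a cart in front of the work surface, level with it; the furniture and walls round the work are solid. World frame = base frame: x ahead of the robot, y to its left, z up, the work surface at z = 0. Lengths are in m, angles in rad, forces in N, time in s.
With the tool pointing down it reaches from about 0.3 to 0.75 m from the base axis. Payload 8.5 kg.
Tool frame: the origin (TCP) lies at the very end of the fingers, on their centre line; the grasp point (between the pads) lies 19 mm behind it; z points along the fingers, y is the line along which they close (so a half turn about z gives the same grasp; the last joint's range is limited). The gripper opens to 85 mm and grips with 20 to 120 N. Pads are 22 mm wide; open, the fingers measure 114 mm over their backs; the gripper's body (76 mm by 85 mm) begins 54 mm behind the grasp point. The pads swing forward as they close: fully open they stand 13 mm farther back than shut.
Start: joints at [-0.215, 0.381, 1.297, -0, 1.464, -0.215], TCP at [0.55, 0, 0.2] pointing down, gripper open.
Joint ranges: [-3.11, 3.11], [-0.89, 2.33], [0.22, 2.48], [-1.42, 4.56], [0.17, 2.85], [-2.88, 2.88]. Speed limits (rad/s): [2.39, 2.39, 3.14, 3.14, 3.14, 3.14].

## Interface

Orientations are given as a unit quaternion [x, y, z, w].
In Python, from bench import * gives the robot as it stands.
- The arm moves only by the tool move_arm, never from a script. Its argument "series" is text: rows parted by semicolons, each of 5 numbers parted by spaces: the shift along the world's x, y, z as a fraction of full scale, then the turn about the world's z as a fraction of full scale, then the finger opening in mm, from 0 to 85.4. A call has 1 to 10 rows; each row is the pose to reach, as a shift and turn from the pose commanded when the call began; what a row does not reach only later rows make up. Full scale, the value 1, is 10 cm for a shift and 90 degrees for a turn. A row lasts 1/8 s, in which the tool goes at most 62.5 mm and 10.7 degrees, less where a joint would pass 70% of its speed; a pose out of reach is approached as far as the arm can. A call with a number of a shift or a turn outside -1 to 1 is refused whole. A call with a gripper value outside its range is refused whole. The fingers move at their own pace and stop on an object; "squeeze" is the grip in N (left out, the last holds). Time passes only in rows, so rows that repeat a pose let the fingers close. It gives the time, the measured TCP pose, the force, the opening and the grip force at its end, in the units of the state.
- get_obs(): the state, without advancing time (a new reading comes with each control period).
- camera(name): name is "scene" or "side" or "wrist"; returns (picture, depth): 480x640x3 uint8, red, green, blue; 480x640 float32, m along the optical axis (not along the pixel's ray), 0 where there is no reading.
- calibration(name): a dict with "fx", "fy", "cx", "cy" (pixels), "R" (3x3) and "t" (3): a world point X has camera coordinates R X + t; the wrist camera has in their place "tool_from_camera" (4x4, takes a point from camera to tool coordinates, whose origin is the TCP and whose axes are the flange's). Camera axes: x right, y down, z forward; pixel columns grow to the right and rows downward; lengths in m; the calibration is good to about 2 mm. A picture is of the moment at which its call begins: read the wrist's pose just before it. calibration takes no time and is no camera call.
- job_done(): hands the job in; it is judged then, once.
Trained networks look in the newest picture that a camera, given by its name, has taken for a name from the list of things; names that differ only in an ending like _2 or _b are one class to them, and where a whole thing is asked for, a point or a joint stands for the part that bears it (a point fixed in the world has none). Each returns a list of dicts, best first, with "score" (0 to 1); they miss things now and then, are a little off and sometimes report something else, mostly with a low value. They report only what shows in the picture. A call takes as long as a camera call. They do not tell look-alikes from the thing itself.
- look_for(name, camera): "location" ([x, y, z] in m, in world coordinates, good to about 4 mm: the middle of the surface that is visible of it).
- silhouettes(name, camera): "region" (480x640 bool, what is visible of it).
The state is a dict: "clock": time; "joint_pos": joint angles; "joint_velocities": joint speeds; "joint_efforts": joint torques, N m; "tcp_pos": TCP position; "orientation": TCP orientation; "contact_force": force on the tool from outside, world axes, zero at the start; "torque": the same for the moment, N m; "width": opening from 0.0 (shut) to 1.0 (fully open); "gripper_force": force on a finger pad.
Only numpy, scipy, OpenCV 4.12 (cv2) and the standard library are available. Lean on these libraries where they do the work, as an engineer would, in place of code of your own. Each camera call takes 0.05 s, during which the arm holds its last target. There are 200 camera calls.

## Working session

There is one attempt and no reset: what is moved stays moved. The work goes in short steps, Python scripts to look and compute and a tool call to move; the robot and the scene stay as the last step left them, time stands still between calls to the robot, and variables do not carry over. Pictures are saved under pics/ and viewed, at most 10 in all, crops included, and the job is handed in when it is done.

Besides the shell and the picture viewer there is one more tool, called after "Request:" in YAML: its name, and indented under it one key for each argument. move_arm: Moves the arm, as the interface text tells. Shift numbers are shares of 10 cm and turn numbers shares of 90 degrees, none past 1 either way. Its arguments: {"type":"object","properties":{"series":{"type":"string"},"squeeze":{"type":"number"}},"required":["series"]}

```bash
mkdir -p pics; ls; cat > h.py <<'E'
from bench import *
import numpy as np, cv2
def save(n,img): cv2.imwrite('pics/'+n,cv2.cvtColor(img,cv2.COLOR_RGB2BGR))
def pix(c,X):
    k=calibration(c); p=np.array(k['R'])@np.array(X)+np.array(k['t']); return (k['fx']*p[0]/p[2]+k['cx'],k['fy']*p[1]/p[2]+k['cy'])
def world(c,d):
    k=calibration(c); v,u=np.mgrid[:480,:640]
    P=np.stack([(u-k['cx'])/k['fx']*d,(v-k['cy'])/k['fy']*d,d],-1)
    return (P-np.array(k['t']))@np.array(k['R'])
E
python3 - <<'E'
from h import *
for c in ('scene','side'):
    im,d=camera(c); save(c+'0.png',im); np.save(c+'0.npy',d); np.save(c+'im0.npy',im)
    for n in ('bottle_1','gate_bar','neck_rail','dropper_bottle','open_bottle','lane'):
        try: r=look_for(n,c)
        except Exception as e: print(n,e); continue
        for q in r: print(c,n,round(q['score'],2),np.round(q['location'],3),np.round(pix(c,q['location'])))
print(get_obs()['clock'])
E
```

```text
pics
scene bottle_1 0.96 [0.586 0.204 0.024] [257. 303.]
scene bottle_1 0.84 [0.41  0.367 0.032] [287. 379.]
scene bottle_1 0.8 [0.509 0.369 0.027] [242. 363.]
scene bottle_1 0.7 [0.476 0.219 0.028] [298. 322.]
scene gate_bar 0.64 [ 0.552 -0.251  0.116] [365. 180.]
scene neck_rail 0.97 [ 0.553 -0.133  0.084] [344. 212.]
scene dropper_bottle 0.57 [ 0.374 -0.     0.042] [387. 275.]
scene open_bottle 0.66 [0.669 0.348 0.035] [183. 325.]
scene lane 0.87 [ 0.552 -0.138  0.088] [345. 210.]
scene lane 0.44 [0.512 0.362 0.024] [243. 361.]
side bottle_1 0.87 [0.587 0.17  0.028] [314. 227.]
side bottle_1 0.82 [0.479 0.192 0.028] [267. 228.]
side bottle_1 0.75 [0.512 0.346 0.025] [267. 189.]
side bottle_1 0.5 [0.411 0.344 0.024] [227. 195.]
side gate_bar 0.81 [ 0.553 -0.256  0.122] [360. 344.]
side neck_rail 0.8 [ 0.549 -0.147  0.082] [338. 314.]
side dropper_bottle 0.55 [ 0.376 -0.023  0.042] [237. 298.]
side open_bottle 0.52 [0.673 0.33  0.032] [331. 181.]
side open_bottle 0.46 [0.478 0.19  0.028] [266. 229.]
side lane 0.63 [ 0.549 -0.15   0.084] [339. 314.]
0.7
```

View pics/scene0.png

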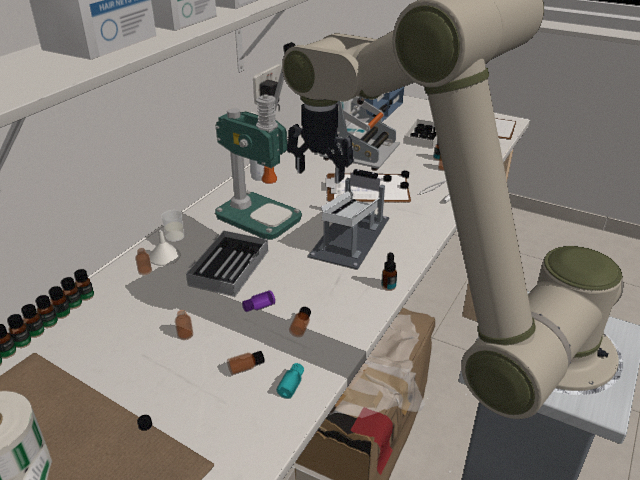

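View pics/side0.png

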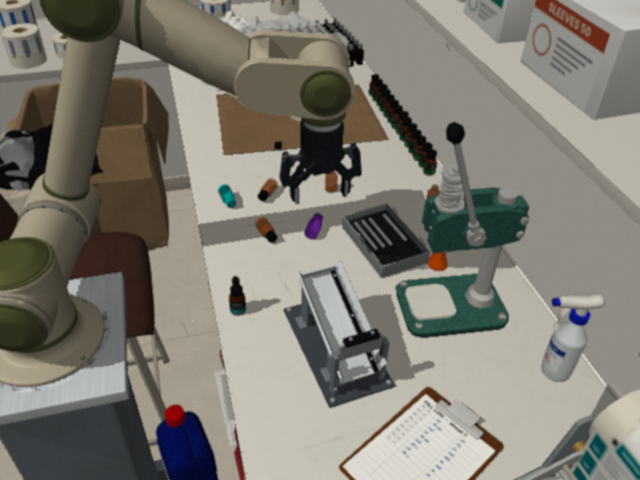

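The scene view shows possible bottles at these pixels:
- Capped amber, lying: (300,321) and (246,362). These are my targets.
- Purple look-alike at (258,300) and turquoise look-alike at (291,380). Leave both.
- Standing amber without caps: (184,325) and (144,262). Leave both.
- Dropper bottle: (389,272). Leave.

In the side view, the chute foot and the raised gate are at (360,344). The black rail is on the right, which is world +x.

```bash
python3 - <<'E'
from h import *
C=[]
for c in ('scene','side'):
    im=np.load(c+'im0.npy').astype(int); W=world(c,np.load(c+'0.npy')); C.append((W,im))
for name,ctr in (('A',(0.478,0.205)),('B',(0.51,0.357))):
    B=[];K=[]
    for j,(W,im) in enumerate(C):
        m=(np.hypot(W[...,0]-ctr[0],W[...,1]-ctr[1])<0.055)&(W[...,2]>0.006)&(W[...,2]<0.045)
        r,g,b=im[...,0],im[...,1],im[...,2]
        am=m&(r>b*1.6)&(r>50); bl=m&(im.max(-1)<45)
        print(name,j,am.sum(),bl.sum(),'amber',W[am].mean(0).round(3),'black',W[bl].mean(0).round(3),'zmax',W[am][:,2].max().round(3),
          'xr',np.percentile(W[am|bl][:,:2],[2,98],axis=0).round(3).tolist())
        B.append(W[am].mean(0));K.append(W[bl].mean(0))
    B=np.mean(B,0);K=np.mean(K,0);d=(K-B)[:2];print('body',B.round(3),'cap',K.round(3),'dir deg',np.degrees(np.arctan2(d[1],d[0])).round(1))
# lane walls / height map
for j,(W,im) in enumerate(C):
    for z0,z1,t in ((0.05,0.16,'all'),):
        m=(W[...,0]>0.45)&(W[...,0]<0.65)&(W[...,1]>-0.30)&(W[...,1]<-0.0)&(W[...,2]>z0)&(W[...,2]<z1)
        P=W[m]; print('lane',j,len(P),np.percentile(P,[1,50,99],axis=0).round(3).tolist())
        for y in np.arange(-0.28,-0.02,0.02):
            q=P[abs(P[:,1]-y)<0.004]
            if len(q)>8: print(round(y,2),len(q),'x',q[:,0].min().round(3),q[:,0].max().round(3),'z',q[:,2].min().round(3),q[:,2].max().round(3))
    dk=m&(im.max(-1)<45)
    P=W[dk&(W[...,2]>0.1)];P=P[P[:,1]<-0.22]
    print('bar',len(P),np.percentile(P,[2,50,98],axis=0).round(3).tolist())
    save('crop%d.png'%j,cv2.resize(np.load(('scene','side')[j]+'im0.npy')[(slice(280,400) if j==0 else slice(160,410)),(slice(200,340) if j==0 else slice(220,420))],None,fx=3 if j else 4,fy=3 if j else 4)[:600,:800])
E
```

```text
A 0 296 65 amber [0.473 0.218 0.025] black [0.483 0.176 0.025] zmax 0.036 xr [[0.46, 0.169], [0.491, 0.235]]
A 1 204 88 amber [0.473 0.201 0.029] black [0.485 0.169 0.023] zmax 0.039 xr [[0.46, 0.162], [0.494, 0.226]]
body [0.473 0.209 0.027] cap [0.484 0.173 0.024] dir deg -73.7
B 0 365 107 amber [0.512 0.368 0.025] black [0.494 0.338 0.023] zmax 0.036 xr [[0.488, 0.332], [0.53, 0.388]]
B 1 154 68 amber [0.519 0.351 0.028] black [0.498 0.326 0.022] zmax 0.038 xr [[0.489, 0.319], [0.537, 0.372]]
body [0.515 0.36  0.027] cap [0.496 0.332 0.023] dir deg -125.8
lane 0 2006 [[0.494, -0.26, 0.051], [0.552, -0.186, 0.098], [0.602, -0.051, 0.14]]
-0.26 80 x 0.503 0.603 z 0.053 0.14
-0.24 146 x 0.502 0.606 z 0.05 0.143
-0.22 41 x 0.508 0.594 z 0.051 0.087
-0.2 38 x 0.505 0.589 z 0.054 0.093
-0.18 41 x 0.503 0.59 z 0.065 0.097
-0.16 33 x 0.5 0.588 z 0.072 0.106
-0.14 41 x 0.497 0.583 z 0.075 0.111
-0.12 55 x 0.494 0.584 z 0.081 0.115
-0.1 25 x 0.493 0.58 z 0.054 0.122
-0.08 59 x 0.49 0.579 z 0.051 0.128
-0.06 198 x 0.494 0.576 z 0.05 0.13
bar 133 [[0.524, -0.258, 0.128], [0.552, -0.246, 0.137], [0.582, -0.238, 0.141]]
lane 1 5651 [[0.495, -0.267, 0.051], [0.547, -0.164, 0.092], [0.601, -0.057, 0.143]]
-0.26 521 x 0.502 0.602 z 0.05 0.145
-0.24 183 x 0.523 0.604 z 0.05 0.141
-0.22 25 x 0.505 0.574 z 0.052 0.091
-0.2 86 x 0.503 0.592 z 0.061 0.097
-0.18 204 x 0.501 0.592 z 0.064 0.104
-0.16 212 x 0.498 0.589 z 0.069 0.109
-0.14 201 x 0.496 0.587 z 0.074 0.114
-0.12 203 x 0.493 0.584 z 0.081 0.123
-0.1 219 x 0.492 0.582 z 0.051 0.125
-0.08 209 x 0.49 0.579 z 0.052 0.131
-0.06 275 x 0.494 0.575 z 0.1 0.133
bar 302 [[0.525, -0.263, 0.122], [0.554, -0.258, 0.14], [0.585, -0.248, 0.144]]
```

View pics/crop0.png

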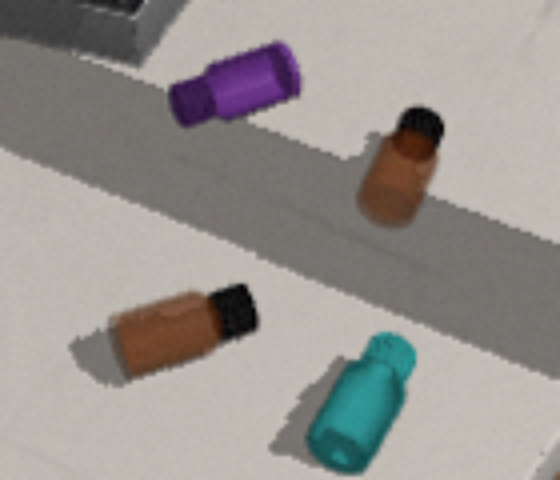

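View pics/crop1.png

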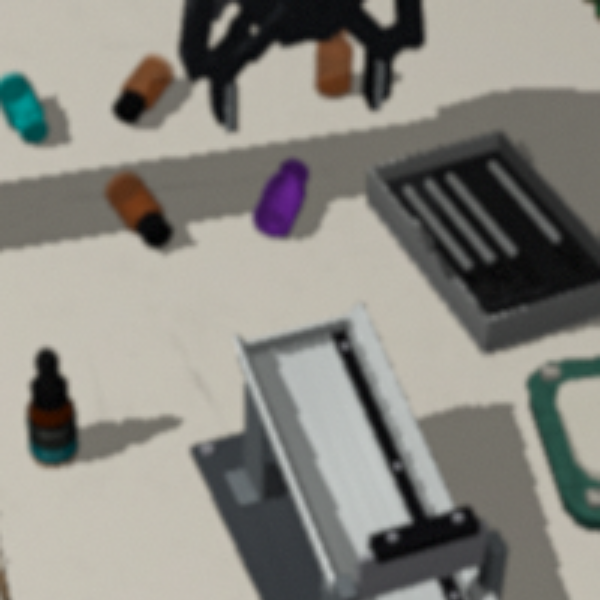

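The crops confirm both targets: amber with a black cap, lying, with no purple or turquoise. The lane is yawed about +6° with its centre near (0.543,-0.157), and the gate bar is at about (0.553,-0.252,0.142). Next I go above the bar with the fingers shut.

Request:
move_arm:
  series: "0 -0.5 0 0 0; 0 -1 0 0 0; 0.03 -1 0 0.07 0; 0.03 -1 0 0.07 0"
  squeeze: 30

```text
clock: 1.2
tcp_pos: [0.553, -0.1004, 0.2002]
orientation: [0.668, 0.744, 0.0, -0.0]
contact_force: [-0.1, 0.6, 0.4]
width: 0.139
gripper_force: 0.0
```

Request:
move_arm:
  series: "0 -0.5 0 0 0; 0 -1 0 0 0; 0 -1 0 0 0; 0 -1 0 0 0"

```text
clock: 1.7
tcp_pos: [0.553, -0.1991, 0.2003]
orientation: [0.667, 0.745, 0.0, -0.0]
contact_force: [0.8, 0.4, 0.8]
width: 0.002
gripper_force: 0.0
```

```bash
python3 - <<'E'
from h import *
from scipy.spatial.transform import Rotation as R
o=get_obs(); print(o['clock'],np.round(o['tcp_pos'],4),R.from_quat(o['orientation']).as_matrix().round(3).tolist(),o['contact_force'],o['width'])
k=calibration('wrist');print(np.round(k['tool_from_camera'],3).tolist(),k['fx'],k['cx'],k['cy'])
im,d=camera('wrist'); save('w1.png',im)
E
```

```text
1.7 [ 0.553  -0.1991  0.2003] [[-0.109, 0.994, -0.0], [0.994, 0.109, 0.0], [0.0, -0.0, -1.0]] [0.84085322 0.38958808 0.75856469] 0.0015236171035623472
[[0.0, -0.954, -0.299, 0.078], [1.0, 0.001, -0.002, -0.0], [0.002, -0.299, 0.954, -0.174], [0.0, 0.0, 0.0, 1.0]] 334.4948406573593 319.1792610401436 240.7450947497191
```

View pics/w1.png

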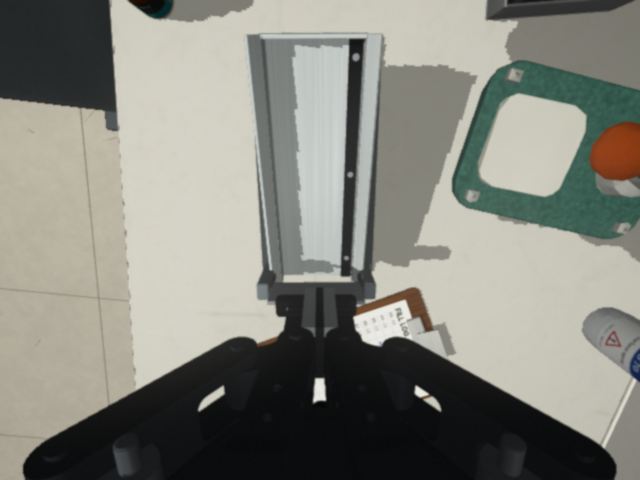

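The wrist view shows the chute nearly parallel to the tool, columns 247 to 383. The black rail is on the right (+x), and the gate bar is at about (318,300) under the fingers. I refine the lane pose from this view.

```bash
cat >> h.py <<'E'
from scipy.spatial.transform import Rotation as Rot
def wristcloud():
    o=get_obs(); T=np.array(calibration('wrist')['tool_from_camera']); k=calibration('wrist')
    im,d=camera('wrist'); v,u=np.mgrid[:480,:640]
    P=np.stack([(u-k['cx'])/k['fx']*d,(v-k['cy'])/k['fy']*d,d],-1)
    P=P@T[:3,:3].T+T[:3,3]
    W=P@Rot.from_quat(o['orientation']).as_matrix().T+np.array(o['tcp_pos'])
    W[d==0]=9
    return im,W,o
def lanexy(W,c=(0.5437,-0.157),yaw=6.2):
    a=np.radians(yaw); e=np.array([np.cos(a),np.sin(a)]); f=np.array([-e[1],e[0]]); q=W[...,:2]-np.array(c)
    return q@e,q@f
E
python3 - <<'E'
from h import *
im,W,o=wristcloud(); x,y=lanexy(W); z=W[...,2]
# height over the floor plane
h=z-(0.075+y*np.tan(np.radians(16)))
m0=(abs(x)<0.06)
for yy in np.arange(-0.08,0.1,0.02):
    m=m0&(abs(y-yy)<0.006)
    fl=m&(abs(x)<0.02); top=m&(h>0.02)&(h<0.04)
    dk=m&(im.max(-1)<50)&(abs(h)<0.015)
    if top.sum()>4: print(round(yy,2),'floor h',np.median(h[fl]).round(4),'edges',x[top].min().round(4),x[top].max().round(4),'L',x[top&(x<0)].mean().round(4),'R',x[top&(x>0)].mean().round(4),'rail',np.median(x[dk]).round(4),dk.sum())
m=m0&(y>0.07)&(y<0.13)&(abs(x)<0.02)&(z>0.1)
print('endwall y',np.percentile(y[m],[90,99]).round(4))
m=m0&(im.max(-1)<60)&(y<-0.08)&(y>-0.12)&(z>0.125)&(z<0.15)
print('bar',m.sum(),np.percentile(W[m],[5,50,95],axis=0).round(3).tolist())
E
```

```text
-0.08 floor h -0.0011 edges -0.0496 0.052 L -0.0402 R 0.044 rail 0.0309 36
-0.06 floor h -0.0011 edges -0.0436 0.0455 L -0.0393 R 0.0414 rail 0.0309 86
-0.04 floor h 0.2058 edges -0.0439 0.0456 L -0.0395 R 0.0413 rail 0.0304 91
-0.02 floor h 0.2491 edges -0.0441 0.0454 L -0.0396 R 0.0411 rail 0.0304 94
0.0 floor h -0.0012 edges -0.0441 0.0453 L -0.0397 R 0.041 rail 0.0302 57
0.02 floor h -0.0012 edges -0.0443 0.0451 L -0.04 R 0.0408 rail 0.0301 136
0.04 floor h -0.0011 edges -0.0444 0.0452 L -0.04 R 0.0408 rail 0.0302 145
0.06 floor h -0.0012 edges -0.0445 0.045 L -0.0401 R 0.0407 rail 0.0299 186
0.08 floor h -0.0012 edges -0.0448 0.0449 L -0.0404 R 0.0406 rail 0.0298 226
endwall y [0.1009 0.1045]
bar 428 [[0.525, -0.257, 0.132], [0.532, -0.246, 0.139], [0.585, -0.239, 0.141]]
```

Request:
move_arm:
  series: "0 -0.5 0 0 0; 0.01 -0.5 -0.3 0 0; 0.01 -0.5 -0.5 0 0; 0.01 -0.5 -0.6 0 0; 0.01 -0.5 -0.7 0 0; 0.01 -0.5 -0.8 0 0; 0.01 -0.5 -0.9 0 0; 0.01 -0.5 -0.97 0 0; 0.01 -0.5 -1 0 0; 0.01 -0.5 -1 0 0"

```text
clock: 3.05
tcp_pos: [0.5539, -0.2501, 0.1002]
orientation: [0.667, 0.745, -0.0, -0.0]
contact_force: [0.7, -0.1, 0.1]
width: -0.0
gripper_force: 0.0
```

Request:
move_arm:
  series: "0 0 -0.02 0 0; 0 0 -0.04 0 0; 0 0 -0.05 0 0; 0 0 -0.05 0 0"

```text
clock: 3.55
tcp_pos: [0.554, -0.2501, 0.0953]
orientation: [0.667, 0.745, -0.0, 0.0]
contact_force: [-0.2, -0.4, 1.8]
width: -0.006
gripper_force: 0.9
```

```bash
python3 - <<'E'
from h import *
im,d=camera('side'); save('s2.png',cv2.resize(im[270:420,260:460],None,fx=4,fy=4)); W=world('side',d)
x,y=lanexy(W); z=W[...,2]
m=(im.max(-1)<60)&(abs(y+0.096)<0.02)&(abs(x)<0.034)&(abs(x)>0.022)&(z<0.16)
print(m.sum(),np.percentile(W[m],[5,50,95],axis=0).round(4).tolist())
E
```

```text
291 [[0.5228, -0.2647, 0.0056], [0.5787, -0.2561, 0.0484], [0.5875, -0.2444, 0.1279]]
```

View pics/s2.png

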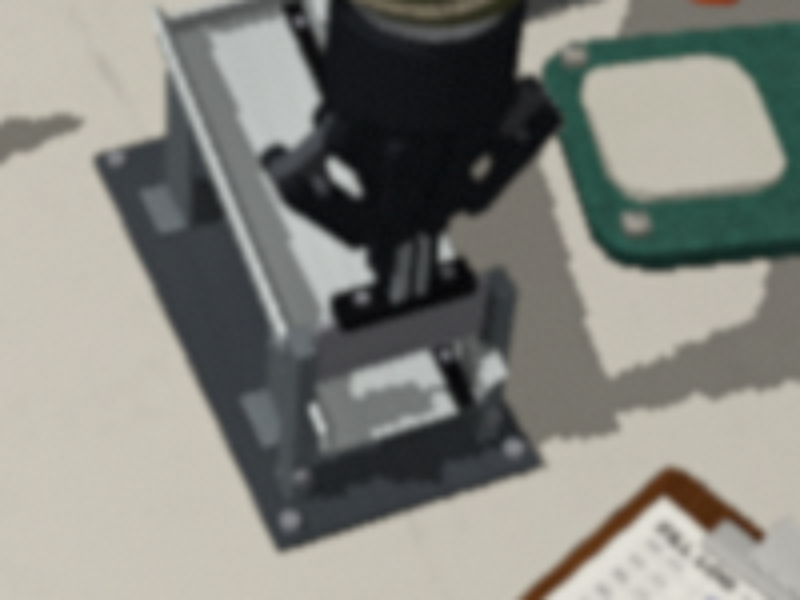

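```bash
python3 - <<'E'
from h import *
im,d=camera('side'); W=world('side',d)
for u,v in ((348,345),(350,344),(353,344),(374,337),(372,338),(376,336),(361,343),(362,339),(362,335),(355,356)): print(u,v,W[v,u].round(4),im[v,u])
im,W,o=wristcloud();x,y=lanexy(W,(0.5443,-0.157),6.5); z=W[...,2]
m=(y<-0.08)&(y>-0.12)&(abs(x)<0.034)&(z<0.15)&(z>0.085)
for a in np.arange(-0.032,0.033,0.008):
  q=m&(abs(x-a)<0.004); print(a.round(3),q.sum(),z[q].max().round(4) if q.any() else '', y[q].max().round(3) if q.any() else '')
E
```

```text
348 345 [ 0.5316 -0.2554  0.126 ] [51 51 54]
350 344 [ 0.5349 -0.2556  0.1278] [120 119 125]
353 344 [ 0.5395 -0.2575  0.1288] [28 27 30]
374 337 [ 0.5785 -0.2518  0.129 ] [18 17 21]
372 338 [ 0.5745 -0.2532  0.1292] [60 61 64]
376 336 [ 0.5835 -0.2485  0.1263] [38 37 35]
361 343 [ 0.5528 -0.2595  0.1298] [58 61 62]
362 339 [ 0.5522 -0.2636  0.145 ] [44 45 46]
362 335 [ 0.5519 -0.2628  0.1543] [61 63 64]
355 356 [ 0.5453 -0.2568  0.0944] [71 71 73]
-0.032 386 0.1276 -0.085
-0.024 779 0.1287 -0.085
-0.016 697 0.1499 -0.084
-0.008 673 0.15 -0.08
0.0 634 0.15 -0.08
0.008 724 0.15 -0.081
0.016 711 0.149 -0.085
0.024 789 0.1283 -0.085
0.032 390 0.1271 -0.085
```

```bash
python3 - <<'E'
from h import *
im,W,o=wristcloud(); save('w2.png',im)
T=np.linalg.inv(np.array(calibration('wrist')['tool_from_camera'])); k=calibration('wrist')
for p in ((0,0,0),(0.011,0,0),(0.011,0,-0.03),(0.011,0,-0.019),(0,0,-0.033)):
    q=T[:3,:3]@np.array(p)+T[:3,3]; print(p,np.round([k['fx']*q[0]/q[2]+k['cx'],k['fy']*q[1]/q[2]+k['cy'],q[2]],3))
for v in range(290,400,8): print(v,W[v,330].round(4),W[v,350].round(4),im[v,330])
E
```

```text
(0, 0, 0) [3.20531e+02 2.80218e+02 1.89000e-01]
(0.011, 0, 0) [3.20557e+02 2.62004e+02 1.86000e-01]
(0.011, 0, -0.03) [3.20702e+02 2.84979e+02 1.57000e-01]
(0.011, 0, -0.019) [3.20643e+02 2.75643e+02 1.68000e-01]
(0, 0, -0.033) [3.20683e+02 3.09065e+02 1.57000e-01]
290 [ 0.5567 -0.2371  0.134 ] [ 0.5671 -0.2412  0.1232] [69 72 72]
298 [ 0.5565 -0.2373  0.1412] [ 0.5673 -0.2441  0.1258] [66 69 69]
306 [ 0.5562 -0.237   0.1489] [ 0.5656 -0.2409  0.1398] [66 69 68]
314 [ 0.5561 -0.2372  0.1549] [ 0.5651 -0.2411  0.1464] [66 70 69]
322 [ 0.5559 -0.2369  0.1612] [ 0.5643 -0.24    0.1544] [65 69 68]
330 [ 0.5556 -0.2361  0.1677] [ 0.5623 -0.2349  0.1684] [47 49 49]
338 [ 0.5554 -0.2359  0.1729] [ 0.5622 -0.2358  0.1719] [21 22 23]
346 [ 0.5553 -0.236   0.1772] [ 0.5617 -0.2354  0.177 ] [21 21 22]
354 [ 0.5552 -0.236   0.1813] [ 0.5613 -0.2356  0.1809] [18 19 19]
362 [ 0.5552 -0.2369  0.184 ] [ 0.5611 -0.2358  0.1845] [18 19 19]
370 [ 0.5554 -0.2391  0.1847] [ 0.5594 -0.2305  0.1949] [16 16 18]
378 [ 0.5569 -0.2489  0.1763] [ 0.5592 -0.2307  0.1978] [19 20 21]
386 [ 0.5574 -0.2533  0.1749] [ 0.5591 -0.2313  0.1999] [19 20 22]
394 [ 0.5577 -0.2559  0.1756] [ 0.5587 -0.2308  0.2033] [15 16 18]
```

View pics/w2.png

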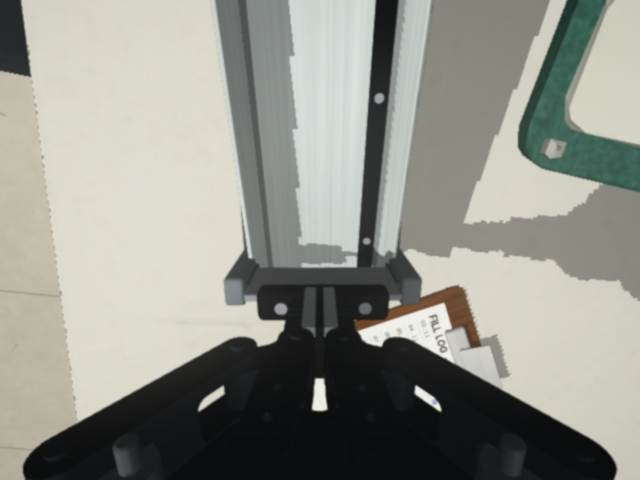

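The fingertips stand on the bar, whose top is now at 0.128. Both cameras put the real tips about 33 mm above the reported TCP. I check that against the first side picture, where the fingers were open.

```bash
python3 - <<'E'
from h import *
for c in ('side','scene'):
    W=world(c,np.load(c+'0.npy')); m=(abs(W[...,0]-0.55)<0.09)&(abs(W[...,1])<0.06)&(W[...,2]>0.12)&(W[...,2]<0.45)
    P=W[m]
    for s in (-1,1):
        q=P[(P[:,0]-0.55)*s>0.02]; i=np.argsort(q[:,2])[:15]; print(c,s,q[i].mean(0).round(4),q[i[0]].round(4))
E
```

```text
side -1 [ 0.5006 -0.0098  0.2513] [ 0.4994 -0.0027  0.2477]
side 1 [ 0.5864 -0.0219  0.207 ] [ 0.5717 -0.0544  0.1223]
scene -1 [ 0.5053 -0.0109  0.2131] [ 0.5212 -0.0599  0.1204]
scene 1 [ 0.5794 -0.038   0.1655] [ 0.5703 -0.053   0.1202]
```

Request:
move_arm:
  series: "0 0 -0.1 0 0; 0 0 -0.18 0 0; 0 0 -0.24 0 0; 0 0 -0.27 0 0; 0 0 -0.27 0 0"

```text
clock: 4.38
tcp_pos: [0.5535, -0.2496, 0.0677]
orientation: [0.667, 0.745, -0.0, -0.001]
contact_force: [-0.5, -0.4, 0.4]
width: 0.007
gripper_force: 0.0
```

Request:
move_arm:
  series: "0 0 -0.02 0 0; 0 0 -0.03 0 0; 0 0 -0.04 0 0; 0 0 -0.04 0 0"

```text
clock: 4.88
tcp_pos: [0.5537, -0.2497, 0.0659]
orientation: [0.667, 0.745, -0.0, 0.0]
contact_force: [-5.4, 3.6, 14.3]
width: 0.002
gripper_force: 7.3
```

Request:
move_arm:
  series: "0 0 -0.02 0 0; 0 0 -0.02 0 0; 0 0 -0.02 0 0"

```text
clock: 5.25
tcp_pos: [0.5539, -0.2498, 0.0658]
orientation: [0.667, 0.745, -0.0, 0.001]
contact_force: [-9.4, 5.5, 27.8]
width: -0.002
gripper_force: 13.9
```

Request:
move_arm:
  series: "0 0 0.4 0 0; 0 0.3 1 0 20; 0 1 1 0.05 60; 0 1 1 0.05 85"

```text
clock: 5.75
tcp_pos: [0.5537, -0.1469, 0.163]
orientation: [0.636, 0.772, 0.0, -0.0]
contact_force: [-1.1, -1.3, -0.0]
width: 0.638
gripper_force: 0.0
```

```bash
python3 - <<'E'
from h import *
im,d=camera('side'); W=world('side',d); x,y=lanexy(W,(0.5443,-0.157),6.5); z=W[...,2]
m=(abs(y+0.098)<0.01)&(abs(x)<0.03)&(im.max(-1)<60)&(z>0.085)&(z<0.15)
print(m.sum(),np.percentile(W[m],[5,50,95],axis=0).round(4).tolist()); o=get_obs(); print(o['clock'],o['tcp_pos'])
E
```

```text
272 [[0.5285, -0.2631, 0.0895], [0.5555, -0.2576, 0.0969], [0.5811, -0.2481, 0.1006]]
5.8 [ 0.55372001 -0.14738924  0.1625372 ]
```

The gate is shut: bar top at 0.097, with a hard stop at 28 N. The true tips are at TCP + 31 mm when shut. Next I view bottle A with the wrist camera.

Request:
move_arm:
  series: "0 0.5 0.2 0 85; -0.3 1 0.2 0.06 85; -0.5 1 0.2 0.06 85"

```text
clock: 6.18
tcp_pos: [0.5028, -0.0483, 0.1819]
orientation: [0.599, 0.801, -0.0, -0.001]
contact_force: [0.4, -0.1, 0.4]
width: 0.997
gripper_force: 0.0
```

Request:
move_arm:
  series: "-0.2 0.5 0 0 85; -0.2 1 0 0 85; -0.25 1 0 0 85; -0.25 1 0 0 85; -0.25 1 0 0 85"

```text
clock: 6.8
tcp_pos: [0.4793, 0.0487, 0.1821]
orientation: [0.601, 0.799, -0.0, -0.0]
contact_force: [-0.3, 0.8, -0.2]
width: 0.996
gripper_force: 0.0
```

```bash
cat >> h.py <<'E'
def bottle(im,W,ctr,r=0.06,zlo=0.008,zhi=0.04):
    I=im.astype(int); m=(np.hypot(W[...,0]-ctr[0],W[...,1]-ctr[1])<r)&(W[...,2]>zlo)&(W[...,2]<zhi)
    am=m&(I[...,0]>I[...,2]*1.6)&(I[...,0]>50); bl=m&(I.max(-1)<60)
    pts=np.argwhere(am|bl)
    P=W[am|bl][:,:2]; c=P.mean(0); ev,V=np.linalg.eigh(np.cov((P-c).T)); d=V[:,1]
    if d@(W[bl][:,:2].mean(0)-W[am][:,:2].mean(0))<0: d=-d
    n=np.array([-d[1],d[0]]); s=(P-c)@d; t=(P-c)@n
    a,b=np.percentile(s,[0.5,99.5]); e,f=np.percentile(t,[1,99])
    print('n',am.sum(),bl.sum(),'len',(b-a).round(4),'wid',(f-e).round(4),'ztop',np.percentile(W[am][:,2],98).round(4),'bodyC',W[am].mean(0).round(4),'capC',W[bl].mean(0).round(4))
    mid=c+d*(a+b)/2+n*(e+f)/2
    print('mid',mid.round(4),'capdir',np.degrees(np.arctan2(d[1],d[0])).round(1),'grasp(+11 to base)',(mid-0.011*d).round(4))
    return mid,d
E
python3 - <<'E'
from h import *
im,W,o=wristcloud(); save('w3.png',im); print(o['clock'],o['tcp_pos'],Rot.from_quat(o['orientation']).as_matrix()[:2,1],o['width'])
bottle(im,W,(0.477,0.20))
E
```

```text
6.8 [0.47932293 0.04871831 0.18205819] [0.96084657 0.27708066] 0.9956606810339544
n 2139 564 len 0.0665 wid 0.0281 ztop 0.0336 bodyC [0.4761 0.2094 0.0296] capC [0.485 0.176 0.026]
mid [0.4792 0.2002] capdir -74.8 grasp(+11 to base) [0.4763 0.2108]
```

Request:
move_arm:
  series: "0 0.5 0 -0.01 70; -0.02 1 -0.1 -0.01 70; -0.03 1 -0.5 -0.01 70; -0.03 1 -0.5 -0.01 70"

```text
clock: 7.35
tcp_pos: [0.4748, 0.1495, 0.1304]
orientation: [0.607, 0.795, -0.002, -0.002]
contact_force: [-0.7, 0.1, -0.0]
width: 0.821
gripper_force: 0.0
```

Request:
move_arm:
  series: "0 0.5 0 0 70; 0 0.61 -0.1 0 70; 0 0.61 -0.5 0 70; 0 0.61 -0.8 0 70; 0 0.61 -0.8 0 70; 0 0.61 -0.8 0 70"

```text
clock: 8.1
tcp_pos: [0.4771, 0.2106, 0.0538]
orientation: [0.607, 0.795, 0.001, 0.001]
contact_force: [0.3, -0.2, 0.7]
width: 0.817
gripper_force: 0.0
```

```bash
python3 - <<'E'
from h import *
im,d=camera('side'); W=world('side',d); o=get_obs(); p=o['tcp_pos']; print(o['clock'],p,o['width'],o['contact_force'])
im2,W2,o=wristcloud()
for n,V in (('side',W),('wrist',W2)):
    m=(abs(V[...,0]-p[0])<0.075)&(abs(V[...,1]-p[1])<0.03)&(V[...,2]>0.042)&(V[...,2]<0.2)
    P=V[m]
    for s in (-1,1):
        q=P[(P[:,0]-p[0])*s>0.015]
        if len(q): i=np.argsort(q[:,2])[:10]; print(n,s,len(q),q[i].mean(0).round(4))
E
```

```text
8.15 [0.47711991 0.21071088 0.05392463] 0.8206057981740993 [-0.12715615 -0.04669683  0.96122929]
side -1 675 [0.4386 0.191  0.0982]
side 1 574 [0.5121 0.2151 0.0967]
wrist -1 26472 [0.4425 0.2025 0.0927]
wrist 1 21069 [0.5104 0.2207 0.0928]
```

Request:
move_arm:
  series: "0 0 -0.4 0 70; 0 0 -0.7 0 70; 0 0 -0.77 0 70; 0 0 -0.77 0 60; 0 0 -0.77 0 45; 0 0 -0.77 0 20; 0 0 -0.77 0 20; 0 0 -0.77 0 20; 0 0 -0.77 0 20"
  squeeze: 25

```text
clock: 9.32
tcp_pos: [0.4766, 0.2111, -0.0235]
orientation: [0.607, 0.795, 0.001, 0.001]
contact_force: [-0.6, 0.2, 5.9]
width: 0.37
gripper_force: 25.3
```

Request:
move_arm:
  series: "0 0 0.2 0 20; 0 0 0.6 0 20; 0 0 1 0 20; 0 0 1 0 20"

```text
clock: 9.82
tcp_pos: [0.4775, 0.2114, 0.0784]
orientation: [0.607, 0.795, 0.002, 0.002]
contact_force: [-1.3, 0.4, -1.8]
width: 0.364
gripper_force: 25.0
```

Request:
move_arm:
  series: "0 0 0.6 0.1 20; 0 -0.4 0.9 0.2 20; 0.1 -0.9 0.9 0.3 20; 0.1 -1 0.9 0.4 20; 0.1 -1 0.9 0.5 20; 0.1 -1 0.9 0.6 20; 0.1 -1 0.9 0.7 20; 0.1 -1 0.9 0.8 20; 0.1 -1 0.9 0.9 20; 0.1 -1 0.9 0.9 20"

```text
clock: 11.08
tcp_pos: [0.4856, 0.111, 0.1646]
orientation: [-0.054, 0.999, 0.0, -0.001]
contact_force: [-0.3, 0.5, -1.0]
width: 0.362
gripper_force: 25.2
```

```bash
cat >> h.py <<'E'
def held(tag):
    im,W,o=wristcloud(); R=Rot.from_quat(o['orientation']).as_matrix(); p=np.array(o['tcp_pos'])
    print(o['clock'],p.round(4),'tooly deg',np.degrees(np.arctan2(R[1,1],R[0,1])).round(2),'w',round(o['width'],3))
    L=(W-p)@R; I=im.astype(int)
    save('w_%s.png'%tag,im)
    am=(I[...,0]>I[...,2]*1.6)&(I[...,0]>50)&(abs(L[...,0])<0.06)&(abs(L[...,1])<0.03)&(L[...,2]>-0.09)&(L[...,2]<0.01)
    print('wrist amber tool frame',am.sum(),np.percentile(L[am],[2,50,98],axis=0).round(4).tolist() if am.any() else '')
    for c in ('side','scene'):
        im,d=camera(c); W=world(c,d); I=im.astype(int)
        L=(W-p)@R
        g=(abs(L[...,0])<0.07)&(abs(L[...,1])<0.025)&(L[...,2]>-0.075)&(L[...,2]<0.0)&(W[...,2]>0.05)
        am=g&(I[...,0]>I[...,2]*1.5)&(I[...,0]>40); g2=am|(g&(I.max(-1)<60)&(abs(L[...,0])>0.014))
        if am.sum()>20: print(c,am.sum(),'amber',np.percentile(L[am],[2,50,98],axis=0).round(4).tolist(),'all x',np.percentile(L[g2][:,0],[1,99]).round(4))
E
python3 -c "
from h import *
held('a')"
```

```text
11.075 [0.4856 0.111  0.1646] tooly deg 96.22 w 0.362
wrist amber tool frame 6795 [[-0.0194, -0.0121, -0.0567], [0.0053, 0.0014, -0.0541], [0.022, 0.0148, -0.0392]]
side 165 amber [[-0.0237, -0.019, -0.0581], [0.0146, -0.0136, -0.0478], [0.0226, 0.0072, -0.0332]] all x [-0.0424  0.0228]
scene 177 amber [[-0.0249, -0.0107, -0.0565], [0.0157, 0.0097, -0.0453], [0.0217, 0.0181, -0.0288]] all x [-0.0451  0.0217]
```

Held bottle: cap toward world +x, its mid 11 mm to the cap side of the TCP, its axis 40 mm above the TCP. I carry it above the lane.

Request:
move_arm:
  series: "0.05 -0.5 0 0 20; 0.2 -1 0 0.003 20; 0.3 -1 0 0.003 20"

```text
clock: 11.6
tcp_pos: [0.5166, 0.0083, 0.1652]
orientation: [-0.054, 0.999, -0.0, -0.0]
contact_force: [0.3, 0.7, -1.1]
width: 0.365
gripper_force: 25.3
```

Request:
move_arm:
  series: "0.1 -0.5 0 0 20; 0.2 -1 0 0 20; 0.23 -1 0 0 20; 0.23 -1 0 0 20"

```text
clock: 12.1
tcp_pos: [0.539, -0.0881, 0.1651]
orientation: [-0.057, 0.998, 0.0, -0.0]
contact_force: [-0.1, 0.7, -0.9]
width: 0.367
gripper_force: 25.3
```

Request:
move_arm:
  series: "0 -0.5 0 0 20; 0 -1 -0.2 0 20; 0 -1.0 -0.6 0 20; 0 -1 -0.6 0 20; 0 -1 -0.6 0 20"

```text
clock: 12.72
tcp_pos: [0.5397, -0.188, 0.1069]
orientation: [-0.058, 0.998, -0.0, 0.001]
contact_force: [-0.7, -0.6, -0.0]
width: 0.367
gripper_force: 25.3
```

```bash
cat >> h.py <<'E'
def plan(s,off=0.011,c=(0.5443,-0.157),yaw=6.5):
    a=np.radians(yaw); e=np.array([np.cos(a),np.sin(a)]); f=np.array([-e[1],e[0]])
    C=np.array(c)+f*(s*.9613-.0045); z=.075+s*.2756+.0159
    return np.r_[C-off*e,z-.0405].round(4)
E
python3 -c "
from h import *
held('b'); print(plan(-.04))
im,W,o=wristcloud(); R=Rot.from_quat(o['orientation']).as_matrix(); L=(W-np.array(o['tcp_pos']))@R
I=im.astype(int); am=(I[...,0]>I[...,2]*1.6)&(I[...,0]>50)&(abs(L[...,1])<0.012)&(L[...,2]>-0.09)&(L[...,2]<0.01)
for a in np.arange(-.02,.024,.006):
  q=am&(abs(L[...,0]-a)<.003)
  if q.sum()>5: print(a.round(3),q.sum(),np.percentile(L[q][:,2],3).round(4))
x,y=lanexy(W,(0.5443,-0.157),6.5);h=W[...,2]-(0.075+y*np.tan(np.radians(16)))
for yy in np.arange(-.1,.1,.02):
  t=(abs(y-yy)<.006)&(abs(x)<.06)&(h>.02)&(h<.035); l=t&(x<0);r=t&(x>0)
  print(yy.round(2),l.sum(),r.sum(),x[t].min().round(4) if l.any() else '',x[t].max().round(4) if r.any() else '')
"
```

```text
12.725 [ 0.5397 -0.188   0.1069] tooly deg 96.66 w 0.367
wrist amber tool frame 6881 [[-0.0196, -0.0124, -0.0566], [0.0045, 0.0014, -0.0541], [0.022, 0.015, -0.04]]
side 181 amber [[-0.0167, -0.0182, -0.0599], [0.0169, -0.0088, -0.0528], [0.0227, 0.0051, -0.0367]] all x [-0.0437  0.023 ]
scene 103 amber [[-0.026, -0.0007, -0.0566], [0.0132, 0.0119, -0.0448], [0.022, 0.0199, -0.0312]] all x [-0.0428  0.022 ]
[ 0.5382 -0.2009  0.0394]
-0.02 373 -0.0566
-0.014 664 -0.0565
-0.008 698 -0.0567
-0.002 717 -0.0566
0.004 754 -0.0566
0.01 766 -0.0566
0.016 827 -0.0565
0.022 1161 -0.0561
-0.1 38 5 -0.0526 0.041
-0.08 253 85 -0.0509 0.0426
-0.06 202 0 -0.0452 
-0.04 218 0 -0.0451 
-0.02 238 0 -0.0451 
0.0 252 0 -0.0451 
0.02 277 0 -0.0453 
0.04 307 7 -0.0452 0.0367
0.06 339 3 -0.0453 0.0362
0.08 374 446 -0.0454 0.0437
```

Request:
move_arm:
  series: "-0.02 -0.13 0 0 20; -0.02 -0.13 -0.3 0 20; -0.02 -0.13 -0.45 0 20; -0.02 -0.13 -0.52 0 20; -0.02 -0.13 -0.57 0 20; -0.02 -0.13 -0.6 0 20; -0.02 -0.13 -0.63 0 20; -0.02 -0.13 -0.63 0 20"

```text
clock: 13.92
tcp_pos: [0.537, -0.202, 0.0423]
orientation: [-0.057, 0.998, -0.0, -0.0]
contact_force: [-0.5, -0.5, -0.8]
width: 0.364
gripper_force: 25.3
```

Request:
move_arm:
  series: "0.005 0 -0.01 0 20; 0.005 0 -0.02 0 20; 0.005 0 -0.02 0 20"

```text
clock: 14.3
tcp_pos: [0.5375, -0.202, 0.0403]
orientation: [-0.057, 0.998, 0.0, -0.0]
contact_force: [-0.4, 0.5, -0.9]
width: 0.362
gripper_force: 25.3
```

Request:
move_arm:
  series: "0.0 0 -0.01 0 20; 0 0 -0.01 0 20"

```text
clock: 14.55
tcp_pos: [0.5374, -0.202, 0.0392]
orientation: [-0.057, 0.998, 0.0, -0.0]
contact_force: [-0.3, -0.9, -1.0]
width: 0.368
gripper_force: 25.3
```

Request:
move_arm:
  series: "0.0 0 -0.01 0 20; 0 0 -0.01 0 20"

```text
clock: 14.8
tcp_pos: [0.5377, -0.2021, 0.0387]
orientation: [-0.057, 0.998, -0.0, 0.0]
contact_force: [-0.3, 1.0, 3.6]
width: 0.364
gripper_force: 25.7
```

Request:
move_arm:
  series: "0.0 0 -0.01 0 20; 0 0 -0.01 0 20"

```text
clock: 15.05
tcp_pos: [0.5378, -0.2021, 0.0386]
orientation: [-0.057, 0.998, -0.0, 0.001]
contact_force: [-4.0, 2.3, 12.1]
width: 0.37
gripper_force: 26.6
```

Request:
move_arm:
  series: "0 0 0.01 0 20; 0 0 0.012 0 34; 0 0 0.015 0 37; 0 0 0.02 0 40; 0 0 0.03 0 43; 0 0 0.03 0 43"

```text
clock: 15.8
tcp_pos: [0.5375, -0.202, 0.0404]
orientation: [-0.057, 0.998, -0.0, 0.0]
contact_force: [1.2, 0.1, 0.5]
width: 0.505
gripper_force: 0.1
```

```bash
python3 -c "
from h import *
held('c')
im,d=camera('side'); save('s3.png',cv2.resize(im[220:400,260:440],None,fx=3.3,fy=3.3))"
```

```text
15.8 [ 0.5375 -0.202   0.0404] tooly deg 96.57 w 0.505
wrist amber tool frame 6454 [[-0.0197, -0.0167, -0.0538], [0.0049, -0.0034, -0.0513], [0.022, 0.0096, -0.0373]]
side 172 amber [[-0.0149, -0.0225, -0.0565], [0.016, -0.0112, -0.0513], [0.0228, 0.0021, -0.0346]] all x [-0.0468  0.0228]
scene 82 amber [[-0.0263, -0.0104, -0.0537], [0.011, 0.0059, -0.0463], [0.0213, 0.0131, -0.0347]] all x [-0.0463  0.0213]
```

View pics/w_c.png

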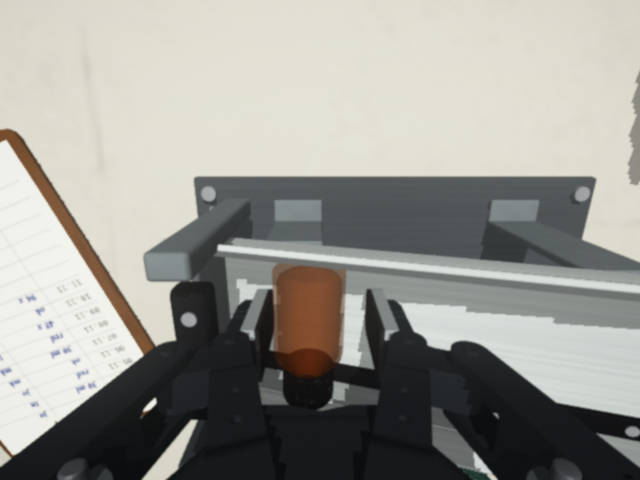

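The bottle at (308,320) lies across the lane, free between the pads, cap over the rail, and leaning on the downhill pad. I lift away slowly.

Request:
move_arm:
  series: "0 0 0.05 0 46; 0 0 0.12 0 48; 0 0 0.2 0 48; 0 0 0.35 0 48; 0 0 0.7 0 48; 0 0 1 0 48; 0 0 1 0 48"

```text
clock: 16.88
tcp_pos: [0.5385, -0.2026, 0.1434]
orientation: [-0.057, 0.998, -0.002, 0.002]
contact_force: [0.1, -0.2, -1.2]
width: 0.565
gripper_force: 0.0
```

```bash
cat >> h.py <<'E'
def inlane():
    for c in ('side','scene','wrist'):
        if c=='wrist': im,W,o=wristcloud()
        else: im,d=camera(c); W=world(c,d)
        I=im.astype(int); x,y=lanexy(W,(0.5443,-0.157),6.5); z=W[...,2]; h=(z-.075-y*np.tan(np.radians(16)))*.961
        g=(abs(x)<.045)&(y<.1)&(y>-.12)&(h>.006)&(h<.05)
        am=g&(I[...,0]>I[...,2]*1.5)&(I[...,0]>40)
        if am.sum()>20:
            Y=(y*.961+(z-.075)*.2756)   # along slope
            ed=[np.percentile(Y[am&(abs(x-a)<.008)],[2,98]).round(3).tolist() for a in (-.022,0)]
            print(c,am.sum(),'x',np.percentile(x[am],[2,98]).round(4),'slopeY',np.percentile(Y[am],[2,50,98]).round(4),'h98',np.percentile(h[am],98).round(4),ed)
E
python3 -c "
from h import *
inlane(); print(get_obs()['clock'])"
```

```text
side 131 x [-0.033   0.0065] slopeY [-0.0833 -0.0728 -0.0664] h98 0.0486 [[-0.082, -0.066], [-0.081, -0.066]]
scene 180 x [-0.0337  0.0119] slopeY [-0.0765 -0.0625 -0.055 ] h98 0.032 [[-0.078, -0.055], [-0.074, -0.055]]
wrist 2325 x [-0.035   0.0111] slopeY [-0.0822 -0.0682 -0.0583] h98 0.0325 [[-0.082, -0.058], [-0.081, -0.058]]
17.025
```

Bottle 1 is at rest against the gate (centre about -77 mm). Now bottle B: I turn back -132° and look at it.

Request:
move_arm:
  series: "0 0.3 0.3 -0.1 60; 0 0.8 0.4 -0.2 85; -0.1 1 0.4 -0.3 85; -0.1 1 0.4 -0.4 85"

```text
clock: 17.52
tcp_pos: [0.5266, -0.1002, 0.1798]
orientation: [0.256, 0.967, 0.0, -0.001]
contact_force: [-0.4, -0.7, 0.3]
width: 0.994
gripper_force: 0.0
```

Request:
move_arm:
  series: "0 0.6 0 -0.12 85; 0 1 0 -0.24 85; 0 1 0 -0.36 85; 0 1 0 -0.36 85"

```text
clock: 18.02
tcp_pos: [0.5271, -0.0016, 0.1795]
orientation: [0.513, 0.858, -0.0, -0.001]
contact_force: [0.0, -0.6, -0.1]
width: 0.99
gripper_force: 0.0
```

Request:
move_arm:
  series: "0 0.6 0 -0.12 85; 0 1 0 -0.24 85; 0 1 0 -0.36 85; 0 1 0 -0.36 85"

```text
clock: 18.52
tcp_pos: [0.5274, 0.0978, 0.1798]
orientation: [0.732, 0.682, -0.0, -0.0]
contact_force: [-0.1, 0.0, -0.6]
width: 0.99
gripper_force: 0.0
```

Request:
move_arm:
  series: "0 0.6 0 -0.12 85; 0 1 0 -0.24 85; 0 1.0 0 -0.35 85; 0 1 0 -0.35 85; 0 1 0 -0.35 85"

```text
clock: 19.15
tcp_pos: [0.5277, 0.1971, 0.1802]
orientation: [0.889, 0.458, -0.0, -0.0]
contact_force: [-1.0, -0.1, -0.1]
width: 0.999
gripper_force: 0.0
```

```bash
python3 -c "
from h import *
im,W,o=wristcloud(); R=Rot.from_quat(o['orientation']).as_matrix(); save('w5.png',im)
print(o['clock'],np.round(o['tcp_pos'],4),np.round(o['joint_pos'],2),np.degrees(np.arctan2(R[1,1],R[0,1])))
bottle(im,W,(0.507,0.348))"
```

```text
19.15 [0.5277 0.1971 0.1802] [ 0.15  0.42  1.3  -0.    1.43  0.77] -35.48251058690604
n 2002 520 len 0.0648 wid 0.0274 ztop 0.0335 bodyC [0.52   0.3603 0.0295] capC [0.4999 0.3337 0.0261]
mid [0.5132 0.3537] capdir -126.8 grasp(+11 to base) [0.5198 0.3625]
```

Request:
move_arm:
  series: "-0.03 0.5 0 -0.015 75; -0.07 1 -0.2 -0.015 70; -0.07 1 -0.6 -0.015 70; -0.07 1 -0.6 -0.015 70"

```text
clock: 19.7
tcp_pos: [0.5192, 0.2973, 0.118]
orientation: [0.895, 0.447, -0.003, -0.0]
contact_force: [0.5, -0.0, -0.5]
width: 0.816
gripper_force: 0.0
```

Request:
move_arm:
  series: "0 0.4 0 0 70; 0 0.65 -0.2 0 70; 0 0.65 -0.6 0 70; 0 0.65 -0.6 0 70; 0 0.65 -0.6 0 70"

```text
clock: 20.32
tcp_pos: [0.5219, 0.3627, 0.0628]
orientation: [0.895, 0.445, 0.002, 0.0]
contact_force: [0.3, -0.2, 0.0]
width: 0.819
gripper_force: 0.0
```

```bash
python3 -c "
from h import *
im,W,o=wristcloud(); R=Rot.from_quat(o['orientation']).as_matrix(); p=np.array(o['tcp_pos'])
print(o['clock'],p.round(4),np.degrees(np.arctan2(R[1,1],R[0,1])))
L=(W-p)@R; I=im.astype(int); am=(I[...,0]>I[...,2]*1.6)&(I[...,0]>50)&(abs(L[...,0])<.06)&(abs(L[...,1])<.04)&(W[...,2]>.008)&(W[...,2]<.045)
print(am.sum(),np.percentile(L[am],[1,50,99],axis=0).round(4).tolist())
for a in (-.01,0,.01,.02):
  q=am&(abs(L[...,0]-a)<.003); print(a,np.percentile(L[q][:,1],[1,99]).round(4))
"
```

```text
20.325 [0.5219 0.3627 0.0628] -37.105810485572974
2882 [[-0.0249, -0.0182, 0.029], [0.0014, -0.0036, 0.0319], [0.0222, 0.0104, 0.041]]
-0.01 [-0.0181  0.0105]
0 [-0.0186  0.0105]
0.01 [-0.0183  0.0103]
0.02 [-0.018   0.0095]
```

Request:
move_arm:
  series: "-0.025 0.02 -0.4 0 70; -0.025 0.02 -0.8 0 70; -0.025 0.02 -0.86 0 70; -0.025 0.02 -0.86 0 55; -0.025 0.02 -0.86 0 40; -0.025 0.02 -0.86 0 20; -0.025 0.02 -0.86 0 20; -0.025 0.02 -0.86 0 20; -0.025 0.02 -0.86 0 20"

```text
clock: 21.5
tcp_pos: [0.519, 0.3654, -0.0238]
orientation: [0.895, 0.446, 0.002, 0.0]
contact_force: [-0.8, -1.5, 7.3]
width: 0.363
gripper_force: 25.1
```

Request:
move_arm:
  series: "0 0 0.2 0 20; 0 0 0.6 0 20; 0 0 1 0 20; 0 0 1 0 20"

```text
clock: 22.0
tcp_pos: [0.5196, 0.3658, 0.0783]
orientation: [0.895, 0.446, 0.004, 0.0]
contact_force: [0.0, -0.1, -0.4]
width: 0.367
gripper_force: 25.1
```

Request:
move_arm:
  series: "0 -0.3 0.5 0.1 20; 0 -0.8 0.9 0.2 20; 0 -1 0.9 0.3 20; 0 -1 0.9 0.4 20; 0 -1 0.9 0.5 20; 0 -1 0.9 0.5 20"

```text
clock: 22.75
tcp_pos: [0.5177, 0.2649, 0.1637]
orientation: [0.657, 0.754, -0.0, -0.0]
contact_force: [0.5, -0.3, -1.1]
width: 0.366
gripper_force: 25.1
```

Request:
move_arm:
  series: "0 -0.5 0 0.1 20; 0 -1 0 0.2 20; 0 -1 0 0.3 20; 0 -1 0 0.4 20; 0 -1 0 0.5 20; 0 -1 0 0.5 20"

```text
clock: 23.5
tcp_pos: [0.5178, 0.165, 0.164]
orientation: [0.32, 0.947, -0.0, -0.0]
contact_force: [-0.5, -0.0, -1.7]
width: 0.368
gripper_force: 25.1
```

Request:
move_arm:
  series: "0 -0.5 0 0.1 20; 0 -1 0 0.2 20; 0 -1 0 0.3 20; 0 -1 0 0.4 20; 0 -1 0 0.484 20; 0 -1 0 0.484 20; 0 -1 0 0.484 20"

```text
clock: 24.38
tcp_pos: [0.5179, 0.0651, 0.1642]
orientation: [-0.054, 0.999, -0.0, -0.0]
contact_force: [-0.1, -0.4, 0.4]
width: 0.365
gripper_force: 25.2
```

```bash
python3 -c "
from h import *
held('d'); print(plan(-.01)); print(np.round(get_obs()['joint_pos'],2))
"
```

```text
24.375 [0.5179 0.0651 0.1642] tooly deg 96.22 w 0.365
wrist amber tool frame 6925 [[-0.0193, -0.0123, -0.0569], [0.0053, 0.0014, -0.0543], [0.0223, 0.015, -0.0398]]
side 169 amber [[-0.0236, -0.0227, -0.0585], [0.0154, -0.013, -0.048], [0.023, 0.0043, -0.0329]] all x [-0.042   0.0231]
scene 144 amber [[-0.0234, -0.0041, -0.0567], [0.0144, 0.0119, -0.0479], [0.0224, 0.0231, -0.0321]] all x [-0.043   0.0225]
[ 0.535  -0.1723  0.0476]
[-0.1   0.36  1.44 -0.    1.34 -1.78]
```

Request:
move_arm:
  series: "0.05 -0.5 0 0.003 20; 0.1 -1 0 0.003 20; 0.16 -1 0 0.003 20"

```text
clock: 24.9
tcp_pos: [0.5342, -0.0378, 0.1642]
orientation: [-0.056, 0.998, -0.0, -0.0]
contact_force: [-0.2, -0.6, -0.2]
width: 0.369
gripper_force: 25.2
```

Request:
move_arm:
  series: "0 -0.5 0 0 20; 0 -1 -0.1 0 20; 0 -1 -0.3 0 20; 0 -1 -0.3 0 20"

```text
clock: 25.4
tcp_pos: [0.5334, -0.1343, 0.1332]
orientation: [-0.058, 0.998, 0.001, -0.001]
contact_force: [-0.3, 0.6, -0.1]
width: 0.369
gripper_force: 25.2
```

Request:
move_arm:
  series: "0.01 -0.37 0 0 20; 0.01 -0.37 -0.2 0 20; 0.01 -0.37 -0.45 0 20; 0.01 -0.37 -0.45 0 20; 0.01 -0.37 -0.45 0 20"

```text
clock: 26.02
tcp_pos: [0.5358, -0.1717, 0.0907]
orientation: [-0.059, 0.998, -0.001, 0.001]
contact_force: [0.2, -0.1, -0.5]
width: 0.367
gripper_force: 25.2
```

Request:
move_arm:
  series: "-0.012 0 -0.15 0 20; -0.012 0 -0.24 0 20; -0.012 0 -0.3 0 20; -0.012 0 -0.34 0 20; -0.012 0 -0.37 0 20; -0.012 0 -0.4 0 20; -0.012 0 -0.4 0 20"

```text
clock: 26.9
tcp_pos: [0.5337, -0.172, 0.0492]
orientation: [-0.059, 0.998, 0.0, -0.0]
contact_force: [-0.4, 0.5, -0.5]
width: 0.368
gripper_force: 25.2
```

Request:
move_arm:
  series: "0 0 -0.01 0 20; 0 0 -0.02 0 20; 0 0 -0.02 0 20"

```text
clock: 27.28
tcp_pos: [0.5338, -0.172, 0.0474]
orientation: [-0.059, 0.998, -0.0, 0.0]
contact_force: [-0.3, 0.8, -0.0]
width: 0.364
gripper_force: 25.3
```

Request:
move_arm:
  series: "0 0 -0.01 0 20; 0 0 -0.01 0 20"

```text
clock: 27.52
tcp_pos: [0.534, -0.1721, 0.0471]
orientation: [-0.059, 0.998, -0.0, 0.0]
contact_force: [-0.4, 0.8, 7.1]
width: 0.367
gripper_force: 25.9
```

Contact at the expected height. I release the same way as before.

Request:
move_arm:
  series: "0 0 0 0 20; 0 0 0.002 0 34; 0 0 0.005 0 37; 0 0 0.01 0 40; 0 0 0.02 0 43; 0 0 0.02 0 43"

```text
clock: 28.28
tcp_pos: [0.5338, -0.172, 0.0484]
orientation: [-0.059, 0.998, -0.0, 0.0]
contact_force: [0.4, -0.2, 0.6]
width: 0.507
gripper_force: 0.1
```

Request:
move_arm:
  series: "0 0 0.05 0 46; 0 0 0.12 0 48; 0 0 0.2 0 48; 0 0 0.35 0 48; 0 0 0.7 0 48; 0 0 1 0 48; 0 0 1 0 48"

```text
clock: 29.15
tcp_pos: [0.5348, -0.1725, 0.1514]
orientation: [-0.059, 0.998, -0.002, 0.002]
contact_force: [-0.0, -0.3, -0.5]
width: 0.564
gripper_force: 0.0
```

Request:
move_arm:
  series: "0 0.4 0 0 48; 0 0.8 0 0 48; 0 1 0 0 48; 0 1 0 0 48; 0 1 0 0 48"

```text
clock: 29.78
tcp_pos: [0.5339, -0.073, 0.1482]
orientation: [-0.059, 0.998, -0.0, -0.0]
contact_force: [-0.5, -0.6, -0.5]
width: 0.561
gripper_force: 0.0
```

```bash
python3 -c "
from h import *
inlane(); print(get_obs()['clock'])
im,d=camera('side'); save('s9.png',cv2.resize(im[180:400,200:420],None,fx=2.7,fy=2.7))"
```

```text
side 579 x [-0.0348  0.0108] slopeY [-0.081  -0.0543 -0.0354] h98 0.0458 [[-0.08, -0.034], [-0.079, -0.036]]
scene 252 x [-0.0345  0.0115] slopeY [-0.0756 -0.0335 -0.0226] h98 0.032 [[-0.076, -0.023], [-0.074, -0.023]]
wrist 5099 x [-0.0347  0.0119] slopeY [-0.0799 -0.0436 -0.0253] h98 0.032 [[-0.08, -0.025], [-0.08, -0.026]]
29.925
```

View pics/s9.png

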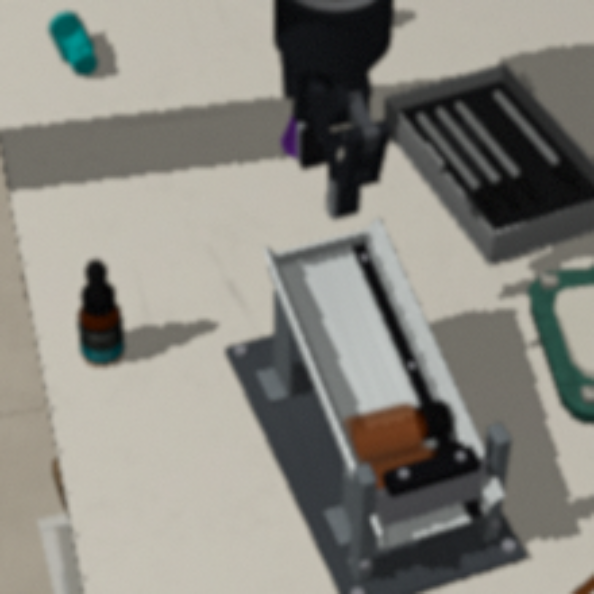

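Both bottles lie across the lane behind the shut gate at about (390,450), with their caps over the rail at (435,420). The dropper bottle stands untouched at (100,320).

```bash
python3 -c "
from bench import *
print(job_done())"
```

```text
the job is handed in; nothing more can be done
None
```

The gate is pushed fully down and both capped amber bottles rest one behind the other against it, caps over the black rail; no other bottle was touched, and the job was handed in at about 30 s.

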